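# Start the programming jig and hold a controller module pressed behind its lip

### The job

On the electronics bench, first twist the spring-return start knob on the programming jig clockwise to its stop and let it go back to rest. Then lift the controller module out of its plywood stand, slide it upright, contacts down, behind the lip of the jig, push it fully home against the sprung contact bar, and finish while still holding it pressed there. Leave the screwdriver, the glue bottle and the little plywood box where they are.

Things in the scene. Friction and masses are not known exactly. Their poses are not given: they have to be found in the camera images.
- jig: Programming jig: fixed grey plastic fixture, origin on the bench under the middle of its slot, z up. Base x -50..80, y -57..163 mm, 30 mm high. A slot open upward runs along its y, between an aluminium lip (-x side) and a grey shelf 90 mm long and 70 mm high (+x side). On its +y side a console, 80 by 80 mm, 50 mm high, carries the start knob.
- slot (a point): Middle of the slot, 45 mm above the bench: top centre of the unpressed contact bar; axes as the jig's. The slot is 13 mm wide (x) and 68 mm long (y): lip 80 mm long, upright to 64 mm above the bench, then flared away from the slot up to 72 mm; shelf face 70 mm high; end cheeks 60 mm high.
- contact_bar (a joint): Sprung brass bar in the bottom of the slot, 9 by 56 mm: how far it is pressed down, m: 0 = up, 0.008 = on its stop (top then 37 mm above the bench). Pushes back about 3 N at first, 11 N at the stop; the module's own weight does not press it down.
- start_knob (a joint): Start knob angle, rad: 0 = rest, grows when turned clockwise seen from above, 1.0 = at its stop. A spring (about 0.04 N m at rest, 0.14 N m at the stop) brings it back to 0 when let go.
- knob_grip (a point): On the knob's vertical axis, 75 mm above the bench, at the jig's x +10, y +115 mm: where to grip. The knob is a black upright bar 36 mm long, 12 mm thick, 57 to 87 mm above the bench, on a disc 42 mm across. The point turns with it: its x axis lies along the bar, at rest along the jig's x.
- module: Controller module: upright flat plate, 9 mm thick (its x), 60 mm wide (y), 90 mm tall (z), about 60 g (varies), black plastic case with a green circuit board on both like faces and brass contacts along its lower edge. Origin at the centre of its underside. Plain case to hold in the top 34 mm.
- module_top (a point): Centre of the module's top edge, 90 mm above its origin.
- stand: Fixed plywood stand with base 70 by 100 mm; the module stands in its slot (12 mm wide in x, 66 mm long in y) with its lower edge 10 mm above the bench; the slot walls are 34 mm high. Origin on the bench under the slot's middle; the slot runs along its y.
- screwdriver: Screwdriver lying on the bench, a bystander; black handle, steel blade, lying along its own x; origin under it on the bench.
- glue: Pale glue bottle, 44 mm across, 110 mm tall, a bystander; origin at the centre of its underside.
- plybox: Small open plywood box 80 by 110 by 45 mm, a bystander; origin at the centre of its underside.
Mind the look-alikes: they are no part of the job. Of the things like the module, leave any that is blue, orange or turquoise; of the rest the smaller one is meant.

How it is judged:
By the outcome, as a careful person would: the job done as asked, in the order asked, and still so for the second after the job is handed in, while the arm keeps its last pose, push and grip.
It also fails if it takes over 64 s, if anything falls off the work surface, if the arm or the gripper's body presses on something with over 40 N, if the wrist force passes 120 N, or if a joint passes its speed limit or range.

### The arm

A 6-joint arm with a two-finger parallel gripper is mounted at the origin on the work surface. World frame = base frame: x ahead of the robot, y to its left, z up, the work surface at z = 0. Lengths are in m, angles in rad, forces in N, time in s.
With the tool pointing down it reaches from about 0.325 to 0.85 m from the base axis. Payload 15.5 kg.
Tool frame: the origin (TCP) lies midway between the tips of the shut fingers; the grasp point (between the pads) lies 19 mm behind it; z points along the fingers, y is the line along which they close (so a half turn about z gives the same grasp; the last joint's range is limited). The gripper opens to 91 mm and grips with 3 to 60 N. Pads are 32 mm wide; open, the fingers measure 118 mm over their backs; the gripper's body (76 mm by 178 mm) begins 60 mm behind the grasp point.
Start: joints at [-1.27, 0.494, 1.345, -0, 1.302, -0.096], TCP at [0.242, -0.576, 0.214] pointing down, gripper open.
Joint ranges: [-2.91, 2.91], [-0.82, 2.16], [0.22, 2.67], [-1.22, 4.37], [0.12, 2.79], [-3.08, 3.08]. Speed limits (rad/s): [1.89, 1.89, 2.57, 3.01, 3.01, 3.01].

### API

Orientations are given as a unit quaternion [x, y, z, w].
In Python, from workcell import sensors, vision, workorder gives the robot as it stands.
- The arm moves only by the tool carry_out, never from a script. Its arguments are lists of equal length, an entry for each row: "angular": the turn, a rotation vector about the tool's x, y, z in rad, a list of three; "offset": the shift along the tool's x, y, z in mm, a list of three; "gripper": the gripper's target within -1 to 1 (shut at 1, half-way at 0, fully open at -1). A call has 1 to 12 rows; each row is the pose to reach, as a shift and turn from the pose commanded when the call began, along the tool's axes at that moment; what a row does not reach only later rows make up. A row lasts 1/8 s, in which the tool goes at most 62.5 mm and 10.7 degrees, less where a joint would pass 70% of its speed; a pose out of reach is approached as far as the arm can. A call with a gripper value outside its range is refused whole. The fingers move at their own pace and stop on an object; "grip_force" is the grip in N (left out, the last holds). Time passes only in rows, so rows that repeat a pose let the fingers close. It gives the time, the measured TCP pose, the force, the opening and the grip force at its end, in the units of the state.
- sensors.sense(): the state, without advancing time (a new reading comes with each control period).
- vision.snapshot(name): name is "side" or "top"; returns a dict with "color" (420x560x3 uint8, blue, green, red), "mtx" (3x3 intrinsics, pixels), "cam_to_world" (4x4, takes a point from camera to world coordinates). Camera axes: x right, y down, z forward; pixel columns grow to the right and rows downward; lengths in m; the calibration is good to about 2 mm. A picture is of the moment at which its call begins. There is no depth.
- workorder.hand_in(): hands the job in; it is judged then, once.
Trained networks look in the newest picture that a camera, given by its name, has taken for a name from the list of things; names that differ only in an ending like _2 or _b are one class to them, and where a whole thing is asked for, a point or a joint stands for the part that bears it (a point fixed in the world has none). Each returns a list of dicts, best first, with "confidence" (0 to 1); they miss things now and then, are a little off and sometimes report something else, mostly with a low value. They report only what shows in the picture. A call takes as long as a camera call. They do not tell look-alikes from the thing itself.
- vision.silhouettes(camera, label): "mask" (420x560 bool, what is visible of it).
- vision.mark_of(camera, label): "location" ([x, y, z] in m, in the coordinates of the camera as it stood for that picture, good to about 4 mm: a listed point, or the origin of a listed thing).
The state is a dict: "t": time; "q": joint angles; "qvel": joint speeds; "tau": joint torques, N m; "eef_pos": TCP position; "tool_rot": TCP orientation; "force": force on the tool from outside, world axes, zero at the start; "ft_torque": the same for the moment, N m; "grip_width": opening from 0.0 (shut) to 1.0 (fully open); "grasp_force": force on a finger pad.
Only numpy, scipy, OpenCV 4.12 (cv2) and the standard library are available. Lean on these libraries where they do the work, as an engineer would, in place of code of your own. Each camera call takes 0.05 s, during which the arm holds its last target. There are 200 camera calls.

## Working session

There is one attempt and no reset: what is moved stays moved. The work goes in short steps, Python scripts to look and compute and a tool call to move; the robot and the scene stay as the last step left them, time stands still between calls to the robot, and variables do not carry over. Pictures are saved under pics/ and viewed, at most 10 in all, crops included, and the job is handed in when it is done.

Besides the shell and the picture viewer there is one more tool, called after "Request:" as name(argument=value, ...) on one line, values as JSON. carry_out: Moves the arm, as the interface text tells. Its arguments: {"type":"object","properties":{"angular":{"type":"array","items":{"type":"array","items":{"type":"number"}}},"offset":{"type":"array","items":{"type":"array","items":{"type":"number"}}},"gripper":{"type":"array","items":{"type":"number"}},"grip_force":{"type":"number"}},"required":["angular","offset","gripper"]}

```bash
mkdir -p pics
cat > h.py <<'E'
import numpy as np, cv2
from workcell import sensors, vision, workorder
def look(names,cams=("top","side"),save=None):
    for c in cams:
        s=vision.snapshot(c); M=s["cam_to_world"]
        if save: cv2.imwrite(f"pics/{save}_{c}.png",s["color"])
        for n in names:
            for r in vision.mark_of(c,n)[:4]:
                p=M@np.append(r["location"],1); px=s["mtx"]@r["location"]; px=px/px[2]
                print(c,n,round(r["confidence"],2),(p[:3]*1000).round(0),px[:2].round(0))
E
python3 - <<'E'
from h import *
look(["jig","slot","knob_grip","module","module_top","stand","screwdriver","glue","plybox"],save="a")
s=sensors.sense();print({k:np.round(s[k],3) for k in s})
E
```

```text
top jig 0.79 [ 513. -170.   -4.] [333. 240.]
top slot 0.67 [ 512. -170.   42.] [335. 239.]
top knob_grip 0.67 [505. -58.  73.] [291. 240.]
top module 0.9 [428. 239.  -1.] [174. 272.]
top module 0.6 [554. 310.  -6.] [149. 223.]
top module 0.56 [544. 188.   6.] [195. 227.]
top module 0.56 [641. 202.  -1.] [191. 190.]
top module_top 0.88 [431. 240. 113.] [164. 270.]
top module_top 0.86 [554. 310. 120.] [136. 217.]
top module_top 0.78 [430. 128.  87.] [213. 271.]
top module_top 0.76 [642. 205.  89.] [184. 183.]
top stand 0.72 [540. 190.  -4.] [195. 229.]
top screwdriver 0.88 [ 477. -382.   -1.] [415. 254.]
top glue 0.56 [780.  13.  -5.] [264. 140.]
top plybox 0.86 [ 701. -296.    0.] [380. 169.]
side jig 0.63 [ 512. -172.   -1.] [329. 214.]
side slot 0.67 [ 511. -174.   46.] [331. 197.]
side knob_grip 0.68 [508. -54.  75.] [318. 215.]
side module 0.81 [645. 204.  -2.] [213. 308.]
side module 0.8 [430. 243.   3.] [314. 350.]
side module 0.78 [557. 315.   4.] [230. 362.]
side module 0.69 [543. 190.   7.] [264. 312.]
side module_top 0.9 [426. 127.  89.] [335. 271.]
side module_top 0.86 [642. 203.  86.] [210. 274.]
side module_top 0.85 [554. 309. 124.] [229. 310.]
side module_top 0.75 [541. 190. 101.] [264. 275.]
side stand 0.7 [544. 192.  -2.] [264. 316.]
side screwdriver 0.62 [ 482. -388.    1.] [360. 173.]
side glue 0.92 [778.  18.  -2.] [196. 238.]
side plybox 0.71 [ 703. -293.   -0.] [273. 177.]
{'t': np.float64(1.0), 'q': array([-1.269,  0.494,  1.346, -0.   ,  1.302, -0.095]), 'qvel': array([-0.001,  0.002,  0.   ,  0.   ,  0.001, -0.   ]), 'tau': array([ 2.0000e-03, -8.7869e+01, -3.8227e+01,  7.1000e-02,  4.4000e-02,
        0.0000e+00]), 'eef_pos': array([ 0.242, -0.576,  0.214]), 'tool_rot': array([ 0.98 ,  0.197, -0.   , -0.   ]), 'force': array([ 0.174, -0.99 , -0.135]), 'ft_torque': array([-0.019,  0.022,  0.041]), 'grasp_force': np.float64(0.0), 'grip_width': np.float64(1.003)}
```

View pics/a_top.png

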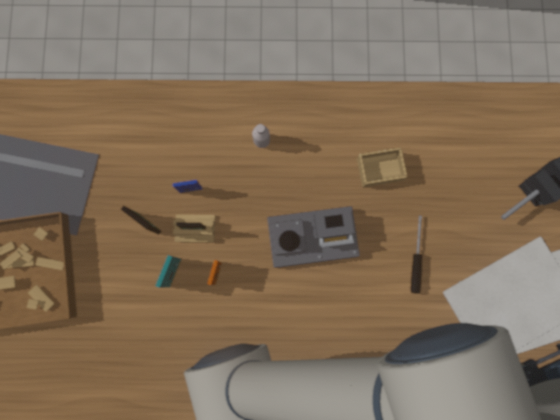

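View pics/a_side.png

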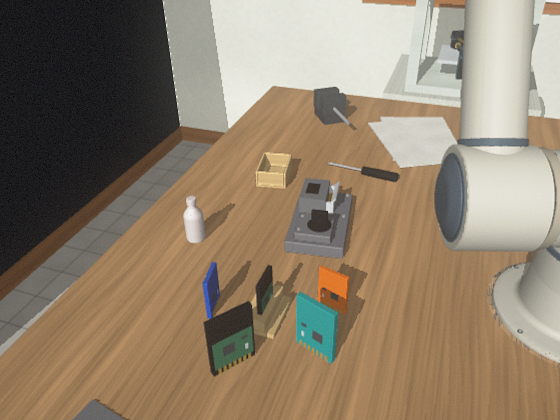

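```bash
cat >> h.py <<'E'
def unproj(s,px,z):
    M=s["cam_to_world"];K=s["mtx"]
    d=np.c_[px,np.ones(len(px))]@np.linalg.inv(K).T@M[:3,:3].T;o=M[:3,3]
    return o+d*((z-o[2])/d[:,2])[:,None]
def proj(s,P):
    M=s["cam_to_world"];c=(np.asarray(P)-M[:3,3])@M[:3,:3];p=c@s["mtx"].T
    return p[:,:2]/p[:,2:]
def rect(cx,cy,yaw,x0,x1,y0,y1,z):
    c,s=np.cos(yaw),np.sin(yaw);q=np.array([[x0,y0],[x1,y0],[x1,y1],[x0,y1]])
    return np.c_[cx+c*q[:,0]-s*q[:,1],cy+s*q[:,0]+c*q[:,1],np.full(4,z)]
E
python3 - <<'E'
from h import *
S={c:vision.snapshot(c) for c in("top","side")}
s=S["top"]
for n,z in (("jig",.03),("stand",.01),("module",.1)):
    for r in vision.silhouettes("top",n)[:5]:
        cs=max(cv2.findContours(r["mask"].astype(np.uint8),0,1)[0],key=cv2.contourArea)
        w=unproj(s,cs[:,0].astype(float),z)*1000
        b=cv2.minAreaRect(w[:,:2].astype(np.float32)); print(n,round(r["confidence"],2),np.round(b[0]),np.round(b[1]),round(b[2],1))
y=np.radians(7.5)
for c,(x0,x1,y0,y1) in {"top":(150,370,190,290),"side":(190,370,165,370)}.items():
    k=4 if c=="top" else 3
    im=cv2.resize(S[c]["color"][y0:y1,x0:x1],None,fx=k if c=='top' else 2.9,fy=k if c=='top' else 2.9,interpolation=2)
    k=k if c=='top' else 2.9
    if c=="top": im=cv2.resize(S[c]["color"][y0:y1,x0:x1],None,fx=3.6,fy=3.6,interpolation=2);k=3.6
    for R in (rect(.512,-.172,y,-.05,.08,-.057,.163,.03),rect(.512,-.172,y,-.0065,.0065,-.034,.034,.07),rect(.512,-.172,y,-.008,.028,.109,.121,.087),
              rect(.542,.190,np.radians(0),-.035,.035,-.05,.05,.01),rect(.542,.190,np.radians(0),-.0045,.0045,-.03,.03,.1)):
        p=(proj(S[c],R)-[x0,y0]+.5)*k
        cv2.polylines(im,[np.round(p).astype(int)],True,(0,0,255),1)
    cv2.imwrite(f"pics/b_{c}.png",im)
E
```

```text
jig 0.71 [ 519. -116.] [132. 219.] 7.5
stand 0.71 [542. 189.] [ 70. 103.] 0.2
stand 0.36 [ 521. -118.] [135. 225.] 7.9
module 0.78 [632. 195.] [27. 63.] 0.3
module 0.75 [537. 181.] [17. 70.] 0.3
module 0.73 [425. 122.] [20. 57.] 75.3
module 0.55 [551. 302.] [112.  22.] 52.7
module 0.55 [426. 231.] [37. 78.] 72.0
```

View pics/b_top.png

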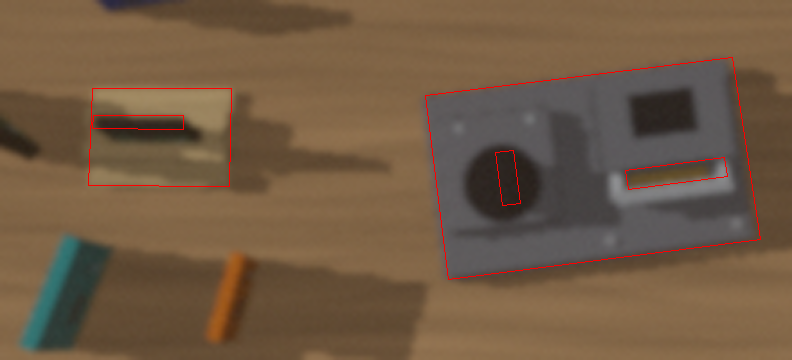

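View pics/b_side.png

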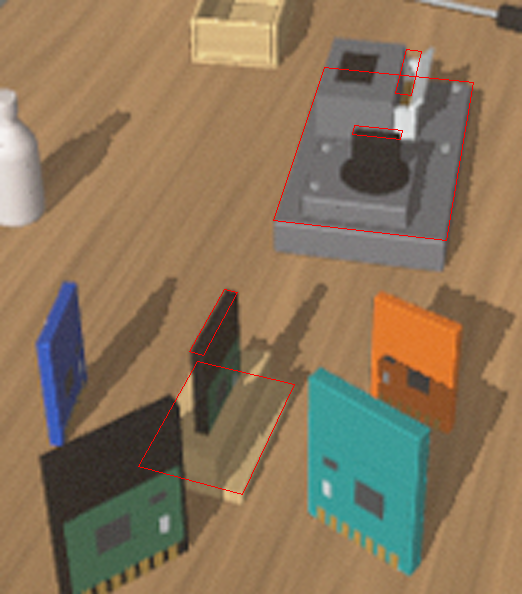

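The top crop shows the base outline sitting on the jig, the slot rectangle on the brass bar (about 675,173), and the knob at (503,183). The stand and the small black module are at about (138,122). The side crop agrees, and the module in the stand is the small black one. So the jig is at about (512,-172) with yaw 7.5°, and the module is at (542,190) with yaw about 0°.

```bash
cat >> h.py <<'E'
from scipy.spatial.transform import Rotation as Ro
def go(x,y,z,yaw):
    s=sensors.sense();R=Ro.from_quat(s["tool_rot"])
    T=Ro.from_euler("z",yaw,degrees=True)*Ro.from_quat([1,0,0,0])
    print("offset",R.inv().apply(np.array([x,y,z])-s["eef_pos"]*1000).round(1),"ang",(R.inv()*T).as_rotvec().round(3))
    print("t",s["t"],"F",s["force"].round(1),"T",s["ft_torque"].round(2),"w",round(float(s["grip_width"]),3),"gf",s["grasp_force"],"pos",(s["eef_pos"]*1000).round(1),"rot",R.as_euler('ZYX',degrees=True).round(1))
E
python3 -c "
from h import *
go(507,-57,150,7.5)"
```

```text
offset [ 445.6 -376.5   63.9] ang [0.    0.    0.266]
t 1.25 F [0.  0.4 1.1] T [ 0.02  0.06 -0.07] w 1.001 gf 0.0 pos [ 241.5 -576.5  213.9] rot [ 22.7   0.  180. ]
```

Request:
carry_out(angular=[[0,0,0.266],[0,0,0.266],[0,0,0.266],[0,0,0.266],[0,0,0.266],[0,0,0.266],[0,0,0.266],[0,0,0.266],[0,0,0.266],[0,0,0.266],[0,0,0.266],[0,0,0.266]], offset=[[445.6,-376.5,0],[445.6,-376.5,0],[445.6,-376.5,0],[445.6,-376.5,0],[445.6,-376.5,0],[445.6,-376.5,0],[445.6,-376.5,0],[445.6,-376.5,64],[445.6,-376.5,64],[445.6,-376.5,64],[445.6,-376.5,64],[445.6,-376.5,64]], gripper=[-1,-1,-1,-1,-1,-1,-1,-1,-1,-1,-1,-1], grip_force=20)

```text
t: 2.75
eef_pos: [0.507, -0.0573, 0.1501]
tool_rot: [0.998, 0.066, 0.0, 0.0]
force: [0.3, 0.2, 0.2]
grip_width: 1.0
grasp_force: 0.0
```

```bash
python3 -c "
from h import *
go(507,-57,62,7.5)
look(['knob_grip'],cams=('side',),save='c')"
```

```text
offset [ 0.  -0.3 88.1] ang [ 0. -0.  0.]
t 2.75 F [0.3 0.2 0.2] T [ 0.06  0.02 -0.03] w 1.0 gf 0.0 pos [507.  -57.3 150.1] rot [  7.5  -0.  180. ]
side knob_grip 0.76 [508. -55.  76.] [319. 214.]
side knob_grip 0.22 [ 514. -167.    0.] [328. 214.]
```

Request:
carry_out(angular=[[0,0,0],[0,0,0],[0,0,0],[0,0,0],[0,0,0],[0,0,0],[0,0,0],[0,0,0],[0,0,0],[0,0,0],[0,0,0],[0,0,0]], offset=[[0,0,30],[0,0,60],[0,0,80],[0,0,86],[0,0,86],[0,0,86],[0,0,86],[0,0,86],[0,0,86],[0,0,86],[0,0,86],[0,0,86]], gripper=[-1,-1,-1,-1,1,1,1,1,1,1,1,1])

```text
t: 4.35
eef_pos: [0.5066, -0.0551, 0.0639]
tool_rot: [0.998, 0.065, -0.0, -0.002]
force: [3.1, 41.1, 8.4]
grip_width: 0.162
grasp_force: 20.1
```

```bash
python3 -c "
from h import *
go(507,-57,62,7.5)"
```

```text
offset [0.2 1.9 1.9] ang [-0.003  0.    -0.002]
t 4.35 F [ 3.1 41.1  8.4] T [ 7.7  -0.65  0.04] w 0.162 gf 20.063284635543823 pos [506.6 -55.1  63.9] rot [   7.4    0.  -179.8]
```

Request:
carry_out(angular=[[0,0,0],[0,0,0],[0,0,0],[0,0,0]], offset=[[0,-2,0],[0,-3.5,0],[0,-3.5,0],[0,-3.5,0]], gripper=[1,1,1,1])

```text
t: 4.85
eef_pos: [0.5065, -0.0531, 0.0639]
tool_rot: [0.998, 0.065, -0.0, -0.0]
force: [0.1, 7.6, 2.9]
grip_width: 0.13
grasp_force: 20.0
```

```bash
python3 -c "
from h import *
go(507,-57,62,7.5)"
```

```text
offset [0.  3.9 1.9] ang [-0.001  0.    -0.   ]
t 4.85 F [0.1 7.6 2.9] T [1.42 0.05 0.03] w 0.13 gf 19.993540048599243 pos [506.5 -53.1  63.9] rot [   7.5    0.  -180. ]
```

Request:
carry_out(angular=[[0,0,0.15],[0,0,0.3],[0,0,0.45],[0,0,0.6],[0,0,0.75],[0,0,0.88],[0,0,0.96],[0,0,1.0],[0,0,1.03],[0,0,1.03]], offset=[[0,-0.4,0],[0,-0.4,0],[0,-0.4,0],[0,-0.4,0],[0,-0.4,0],[0,-0.4,0],[0,-0.4,0],[0,-0.4,0],[0,-0.4,0],[0,-0.4,0]], gripper=[1,1,1,1,1,1,1,1,1,1])

```text
t: 6.1
eef_pos: [0.5064, -0.0532, 0.0639]
tool_rot: [0.901, -0.434, -0.0, 0.0]
force: [-1.4, 1.8, 1.9]
grip_width: 0.13
grasp_force: 20.2
```

```bash
python3 -c "
from h import *
go(507,-57,62,7.5)"
```

```text
offset [3.4 1.9 1.9] ang [ 0.    0.   -1.03]
t 6.1 F [-1.4  1.8  1.9] T [0.34 0.38 0.65] w 0.13 gf 20.173131823539734 pos [506.4 -53.2  63.9] rot [-51.5   0.  180. ]
```

Request:
carry_out(angular=[[0,0,0.02],[0,0,0.02],[0,0,-0.15],[0,0,-0.3],[0,0,-0.45],[0,0,-0.6],[0,0,-0.75],[0,0,-0.9],[0,0,-1.0],[0,0,-1.03],[0,0,-1.03],[0,0,-1.03]], offset=[[0,0,0],[0,0,0],[0,0,0],[0,0,0],[0,0,0],[0,0,0],[0,0,0],[0,0,0],[0,0,0],[0,0,0],[0,0,0],[0,0,0]], gripper=[1,1,1,1,1,1,1,1,1,1,-1,-1])

```text
t: 7.6
eef_pos: [0.5067, -0.0533, 0.0639]
tool_rot: [0.998, 0.065, 0.0, 0.0]
force: [0.5, -0.4, -0.3]
grip_width: 0.319
grasp_force: 0.0
```

Request:
carry_out(angular=[[0,0,0],[0,0,0],[0,0,0],[0,0,0],[0,0,0],[0,0,0],[0,0,0],[0,0,0]], offset=[[0,0,0],[0,0,0],[0,0,0],[0,0,0],[0,0,-30],[0,0,-80],[0,0,-110],[0,0,-110]], gripper=[-1,-1,-1,-1,-1,-1,-1,-1])

```text
t: 8.6
eef_pos: [0.5078, -0.0534, 0.176]
tool_rot: [0.998, 0.065, 0.002, 0.001]
force: [0.2, -0.8, -0.9]
grip_width: 0.998
grasp_force: 0.0
```

```bash
python3 -c "
from h import *
go(542,190,174,0)
look(['knob_grip','module_top','slot'],save='d')"
```

```text
offset [  65.7 -236.8    2. ] ang [ 0.001 -0.004  0.131]
t 8.6 F [ 0.2 -0.8 -0.9] T [-0.06  0.03 -0.05] w 0.998 gf 0.0 pos [507.8 -53.4 176. ] rot [  7.5  -0.2 179.9]
top module_top 0.89 [551. 311. 120.] [135. 218.]
top module_top 0.75 [427. 127.  86.] [213. 272.]
top module_top 0.62 [431. 241. 117.] [163. 270.]
top module_top 0.61 [543. 190.  99.] [188. 223.]
top slot 0.97 [ 511. -167.   46.] [334. 239.]
side knob_grip 0.91 [507. -55.  77.] [319. 214.]
side knob_grip 0.57 [ 483. -385.   -2.] [359. 174.]
side knob_grip 0.39 [ 513. -165.   -1.] [328. 215.]
side module_top 0.92 [426. 130.  89.] [334. 272.]
side module_top 0.86 [644. 203.  87.] [209. 273.]
side module_top 0.7 [540. 189. 103.] [264. 274.]
side module_top 0.69 [431. 235. 116.] [316. 300.]
side slot 0.89 [ 513. -172.   45.] [329. 198.]
```

```bash
python3 -c "
from h import *
go(542,190,160,90)"
```

```text
offset [  67.2 -236.3   13.3] ang [-1.00e-03  1.00e-03 -1.44e+00]
t 9.0 F [ 0.7 -0.3  0. ] T [0.02 0.05 0.02] w 1.0 gf 0.0 pos [506.2 -53.1 173.2] rot [ 7.5e+00  1.0e-01 -1.8e+02]
```

Request:
carry_out(angular=[[0,0,-0.18],[0,0,-0.36],[0,0,-0.54],[0,0,-0.72],[0,0,-0.9],[0,0,-1.08],[0,0,-1.26],[0,0,-1.44],[0,0,-1.44],[0,0,-1.44],[0,0,-1.44]], offset=[[10,-35,0],[20,-70,0],[30,-105,0],[40,-140,0],[50,-176,0],[58,-205,5],[64,-225,10],[67,-236,13],[67,-236,13],[67,-236,13],[67,-236,13]], gripper=[-1,-1,-1,-1,-1,-1,-1,-1,-1,-1,-1])

```text
t: 10.38
eef_pos: [0.5422, 0.189, 0.161]
tool_rot: [0.708, 0.706, 0.0, 0.0]
force: [0.4, -0.5, 0.7]
grip_width: 1.001
grasp_force: 0.0
```

```bash
python3 -c "
from h import *
look(['module_top'],save='e')
go(542,190,68,90)"
```

```text
top module_top 0.68 [427. 130.  87.] [212. 272.]
top module_top 0.57 [428. 240. 114.] [164. 271.]
top module_top 0.43 [540. 189.  98.] [188. 224.]
side module_top 0.91 [644. 204.  89.] [209. 272.]
side module_top 0.9 [540. 190. 102.] [264. 275.]
side module_top 0.66 [425. 132.  90.] [335. 273.]
side module_top 0.59 [431. 236. 115.] [316. 301.]
offset [ 0.7 -0.2 93. ] ang [ 0.    -0.    -0.001]
t 10.575 F [ 1.1 -0.2 -0.3] T [-0.03 -0.1   0.05] w 0.999 gf 0.0 pos [542.2 189.3 161. ] rot [ 89.9  -0.  180. ]
```

Request:
carry_out(angular=[[0,0,0],[0,0,0],[0,0,0],[0,0,0],[0,0,0],[0,0,0],[0,0,0],[0,0,0],[0,0,0],[0,0,0],[0,0,0],[0,0,0]], offset=[[1,-1,35],[1,-1,65],[1,-1,85],[1,-1,93],[1,-1,93],[1,-1,93],[1,-1,93],[1,-1,93],[1,-1,93],[1,-1,93],[1,-1,93],[1,-1,93]], gripper=[-1,-1,-1,-1,1,1,1,1,1,1,1,1], grip_force=15)

```text
t: 12.08
eef_pos: [0.5411, 0.1906, 0.0679]
tool_rot: [0.707, 0.707, -0.0, -0.0]
force: [-1.5, 0.5, -0.2]
grip_width: 0.155
grasp_force: 0.0
```

```bash
python3 -c "
from h import *
go(542,190,68,90)"
```

```text
offset [-0.6  0.9 -0.1] ang [-0.  0.  0.]
t 12.075 F [-1.5  0.5 -0.2] T [ 0.   -0.11 -0.05] w 0.155 gf 0.0 pos [541.1 190.6  67.9] rot [  90.    0. -180.]
```

Still closing; wait a few rows.

Request:
carry_out(angular=[[0,0,0],[0,0,0],[0,0,0],[0,0,0]], offset=[[0,0,0],[0,0,0],[0,0,0],[0,0,0]], gripper=[1,1,1,1])

```text
t: 12.58
eef_pos: [0.5411, 0.1906, 0.0679]
tool_rot: [0.707, 0.707, -0.0, -0.0]
force: [0.4, 0.6, -0.3]
grip_width: 0.1
grasp_force: 15.0
```

```bash
python3 -c "
from h import *
go(542,190,68,90)"
```

```text
offset [-0.6  0.9 -0.1] ang [-0.  0.  0.]
t 12.575 F [ 0.4  0.6 -0.3] T [-0.03 -0.07  0.04] w 0.1 gf 14.999732226133347 pos [541.1 190.6  67.9] rot [  90.    0. -180.]
```

Request:
carry_out(angular=[[0,0,0],[0,0,0],[0,0,0],[0,0,0],[0,0,0],[0,0,0],[0,0,0],[0,0,0],[0,0,0]], offset=[[0,0,0],[0,0,-10],[0,0,-20],[0,0,-35],[0,0,-60],[0,0,-90],[0,0,-115],[0,0,-125],[0,0,-125]], gripper=[1,1,1,1,1,1,1,1,1], grip_force=40)

```text
t: 13.7
eef_pos: [0.5413, 0.1907, 0.1935]
tool_rot: [0.707, 0.707, 0.0, 0.0]
force: [1.1, -0.3, -1.0]
grip_width: 0.092
grasp_force: 40.0
```

```bash
python3 -c "
from h import *
go(512,-169,170,97.5)
look(['module','module_top'],save='f')"
```

```text
offset [-359.7  -29.4   23.3] ang [ 0.001 -0.    -0.131]
t 13.7 F [ 1.1 -0.3 -1. ] T [-0.07 -0.05  0.08] w 0.092 gf 39.999759793281555 pos [541.3 190.7 193.5] rot [ 90.   -0.  179.9]
top module 0.59 [642. 203.  -2.] [191. 190.]
top module 0.59 [427. 133.   2.] [215. 273.]
top module 0.56 [427. 240.  -3.] [174. 273.]
top module 0.41 [543. 189. 130.] [186. 221.]
top module_top 0.7 [429. 128.  83.] [213. 271.]
top module_top 0.6 [429. 242. 111.] [163. 271.]
top module_top 0.47 [644. 201.  91.] [185. 182.]
side module 0.91 [429. 130.  -5.] [331. 308.]
side module 0.76 [644. 202.   1.] [214. 306.]
side module 0.7 [558. 316.   5.] [229. 362.]
side module 0.65 [430. 242.   4.] [314. 349.]
side module_top 0.94 [645. 204.  90.] [208. 272.]
side module_top 0.92 [540. 191. 227.] [262. 218.]
side module_top 0.9 [424. 132.  92.] [335. 272.]
side module_top 0.61 [432. 237. 115.] [316. 302.]
```

Request:
carry_out(angular=[[0,0,-0.02],[0,0,-0.04],[0,0,-0.06],[0,0,-0.08],[0,0,-0.1],[0,0,-0.12],[0,0,-0.131],[0,0,-0.131],[0,0,-0.131],[0,0,-0.131],[0,0,-0.131],[0,0,-0.131]], offset=[[-30,-2,0],[-75,-6,0],[-125,-10,0],[-175,-14,0],[-225,-18,0],[-275,-23,0],[-320,-26,0],[-345,-28,0],[-359.5,-29.5,10],[-359.5,-29.5,30],[-359.5,-29.5,50],[-359.5,-29.5,50]], gripper=[1,1,1,1,1,1,1,1,1,1,1,1])

```text
t: 15.5
eef_pos: [0.5106, -0.168, 0.1412]
tool_rot: [0.659, 0.752, -0.0, -0.002]
force: [-0.0, -0.8, -1.4]
grip_width: 0.099
grasp_force: 40.0
```

Run:
```python
from h import *
go(512,-169,130,97.5)
look(['module','module_top','slot','knob_grip'],save='g')
ims=[]
for c,(x0,y0,w,h) in {"top":(280,195,100,90),"side":(270,140,100,90)}.items():
    ims.append(cv2.resize(cv2.imread(f"pics/g_{c}.png")[y0:y0+h,x0:x0+w],None,fx=4,fy=4,interpolation=2))
cv2.imwrite("pics/g.png",np.hstack(ims))
```

```text
offset [-1.2  1.3 11.2] ang [-0.003 -0.002  0.001]
t 15.5 F [-0.  -0.8 -1.4] T [ 0.01 -0.09  0.02] w 0.099 gf 39.99966502189636 pos [ 510.6 -168.   141.2] rot [ 9.750e+01 -1.000e-01 -1.798e+02]
top module 0.88 [428. 240.  -4.] [174. 272.]
top module 0.85 [553. 314.  -8.] [148. 224.]
top module 0.75 [427. 130.   0.] [217. 273.]
top module 0.66 [ 700. -295.   -1.] [379. 170.]
top module_top 0.88 [429. 242. 114.] [163. 271.]
top module_top 0.64 [425. 130.  86.] [212. 273.]
top module_top 0.61 [642. 203.  87.] [185. 183.]
top module_top 0.59 [551. 308. 120.] [136. 218.]
top slot 0.88 [ 512. -170.   44.] [335. 239.]
top knob_grip 0.47 [504. -52.  74.] [288. 240.]
top knob_grip 0.29 [ 476. -386.    2.] [417. 254.]
side module 0.92 [646. 200.   1.] [213. 305.]
side module 0.89 [429. 240.   4.] [315. 348.]
side module 0.69 [560. 314.   4.] [229. 362.]
side module 0.62 [430. 128.  -6.] [330. 308.]
side module_top 0.93 [429. 237. 114.] [317. 302.]
side module_top 0.81 [643. 203.  88.] [209. 273.]
side module_top 0.74 [426. 131.  93.] [334. 271.]
side module_top 0.71 [ 514. -168.  178.] [331. 149.]
side slot 0.78 [ 507. -173.   46.] [332. 198.]
side knob_grip 0.54 [508. -54.  76.] [319. 214.]
```

View pics/g.png

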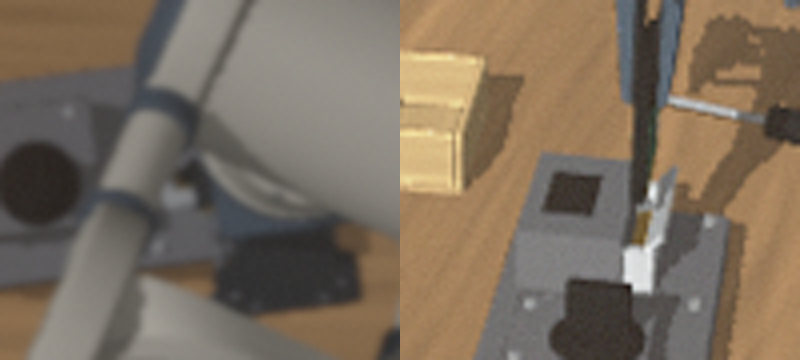

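Request:
carry_out(angular=[[0,0,0],[0,0,0],[0,0,0],[0,0,0],[0,0,0],[0,0,0],[0,0,0]], offset=[[0,-0.8,0],[0,-0.8,5],[0,-0.8,9],[0,-0.8,13],[0,-0.8,17],[0,-0.8,21],[0,-0.8,21]], gripper=[1,1,1,1,1,1,1])

```text
t: 16.88
eef_pos: [0.5107, -0.1689, 0.1216]
tool_rot: [0.659, 0.752, -0.0, -0.0]
force: [-0.3, -0.2, -0.4]
grip_width: 0.098
grasp_force: 40.0
```

Run:
```python
from h import *
go(511,-169,130,97.5)
look([],save='i',cams=('side',))
x0,y0,w,h=290,130,80,80
cv2.imwrite("pics/i.png",cv2.resize(cv2.imread(f"pics/i_side.png")[y0:y0+h,x0:x0+w],None,fx=6,fy=6,interpolation=2))
```

```text
offset [-0.1  0.3 -8.4] ang [-0. -0.  0.]
t 16.875 F [-0.3 -0.2 -0.4] T [-0.02 -0.09 -0.05] w 0.098 gf 39.99968111515045 pos [ 510.7 -168.9  121.6] rot [  97.5   -0.  -180. ]
```

View pics/i.png

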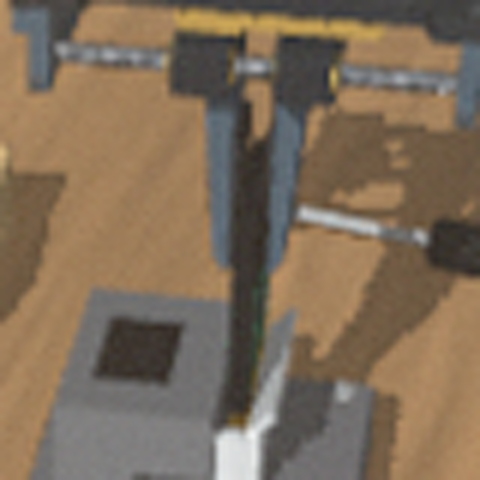

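The module's lower edge is between the shelf face and the lip, at about (235,415), and there is no contact force. I'll keep going down.

Request:
carry_out(angular=[[0,0,0],[0,0,0],[0,0,0],[0,0,0],[0,0,0],[0,0,0]], offset=[[0,0,3],[0,0,6],[0,0,9],[0,0,12],[0,0,15],[0,0,15]], gripper=[1,1,1,1,1,1])

```text
t: 17.68
eef_pos: [0.5107, -0.1689, 0.1067]
tool_rot: [0.659, 0.752, -0.0, -0.0]
force: [-0.8, -0.1, -0.4]
grip_width: 0.098
grasp_force: 40.0
```

```bash
python3 -c "
from h import *
go(511,-169,95,97.5)"
```

```text
offset [-0.1  0.3 11.7] ang [-0. -0.  0.]
t 17.675 F [-0.8 -0.1 -0.4] T [-0.04 -0.16 -0.01] w 0.098 gf 39.9997079372406 pos [ 510.7 -168.9  106.7] rot [  97.5   -0.  -180. ]
```

Request:
carry_out(angular=[[0,0,0],[0,0,0],[0,0,0],[0,0,0],[0,0,0],[0,0,0],[0,0,0]], offset=[[0,0,2],[0,0,4],[0,0,6],[0,0,8],[0,0,10],[0,0,11],[0,0,11]], gripper=[1,1,1,1,1,1,1], grip_force=50)

```text
t: 18.55
eef_pos: [0.511, -0.169, 0.0962]
tool_rot: [0.659, 0.752, 0.0, 0.0]
force: [-2.2, 0.9, 9.1]
grip_width: 0.096
grasp_force: 50.0
```

```bash
python3 -c "
from h import *
go(511,-169,95,97.5)"
```

```text
offset [0.  0.  1.2] ang [0. 0. 0.]
t 18.55 F [-2.2  0.9  9.1] T [ 0.23  0.28 -0.01] w 0.096 gf 50.00230550765991 pos [ 511.  -169.    96.2] rot [ 97.5   0.  180. ]
```

Request:
carry_out(angular=[[0,0,0],[0,0,0],[0,0,0],[0,0,0]], offset=[[0,0,0.6],[0,0,1.2],[0,0,1.8],[0,0,1.8]], gripper=[1,1,1,1])

```text
t: 19.05
eef_pos: [0.511, -0.169, 0.0948]
tool_rot: [0.659, 0.752, 0.0, 0.0]
force: [-3.6, 1.6, 17.4]
grip_width: 0.099
grasp_force: 50.0
```

```bash
python3 -c "
from h import *
go(511,-169,95,97.5)"
```

```text
offset [ 0.1 -0.  -0.2] ang [0.001 0.    0.   ]
t 19.05 F [-3.6  1.6 17.4] T [ 0.35  0.74 -0.05] w 0.099 gf 50.00776648521423 pos [ 511.  -169.    94.8] rot [ 97.5   0.  180. ]
```

Request:
carry_out(angular=[[0,0,0],[0,0,0],[0,0,0],[0,0,0]], offset=[[0,0,0.4],[0,0,0.4],[0,0,0.4],[0,0,0.4]], gripper=[1,1,1,1])

```text
t: 19.55
eef_pos: [0.511, -0.1691, 0.0947]
tool_rot: [0.659, 0.752, 0.0, 0.0]
force: [-5.6, 1.5, 22.9]
grip_width: 0.095
grasp_force: 50.0
```

Run:
```python
from h import *
go(511,-169,95,97.5)
look(['module_top','screwdriver','glue','plybox'],save='j',cams=('side',))
x0,y0,w,h=270,130,110,130
cv2.imwrite("pics/j.png",cv2.resize(cv2.imread(f"pics/j_side.png")[y0:y0+h,x0:x0+w],None,fx=4.5,fy=4.5,interpolation=2))
```

```text
offset [ 0.1 -0.  -0.3] ang [0.001 0.001 0.   ]
t 19.55 F [-5.6  1.5 22.9] T [ 0.56  1.12 -0.04] w 0.095 gf 50.01576483249664 pos [ 511.  -169.1   94.7] rot [ 97.5   0.  180. ]
side module_top 0.85 [424. 130.  92.] [336. 271.]
side module_top 0.83 [554. 308. 122.] [229. 311.]
side module_top 0.72 [429. 234. 113.] [317. 301.]
side module_top 0.62 [ 511. -170.  129.] [332. 168.]
side screwdriver 0.86 [ 482. -384.   -1.] [359. 174.]
side glue 0.79 [777.  17.  -2.] [197. 238.]
side plybox 0.78 [ 703. -292.    0.] [273. 177.]
```

View pics/j.png

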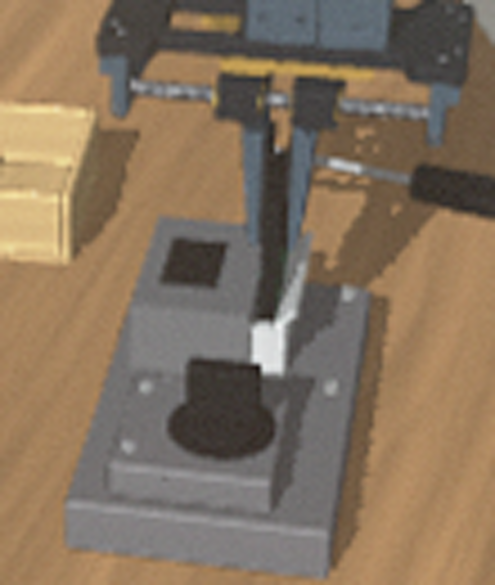

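The module is upright in the slot at about (270,290), and the pushing force of 23 N shows the bar is on its stop. The knob is back at rest at (222,400), and the bystanders haven't moved.

```bash
python3 -c "
from h import *
print(workorder.hand_in())"
```

```text
the job is handed in; nothing more can be done
None
```

The job is handed in: I turned the start knob to its stop and it returned to rest, then seated the module upright in the jig, where the arm still holds it pressed with about 23 N (the bar needs 11 N to reach its stop); one caution is that the first grip on the knob was slightly off-centre, with about 41 N of sideways force on the tool until I corrected it.

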